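Third hand: transformer against the sprung fence

ROBOT

A 6-joint arm with a two-finger parallel gripper is mounted at the origin on a cart in front of the work surface, level with it; the furniture and walls round the work are solid. World frame = base frame: x ahead of the robot, y to its left, z up, the work surface at z = 0. Lengths are in m, angles in rad, forces in N, time in s.
With the tool pointing down it reaches from about 0.4 to 0.825 m from the base axis. Payload 7 kg.
Tool frame: the origin (TCP) lies where the fingers leave the gripper's body, on its centre line; the fingertips stand 66 mm ahead of it and the grasp point (between the pads) lies 47 mm ahead of it (grip_point_offset is the z of the grasp point in the tool frame, in m); z points along the fingers, y is the line along which they close (so a half turn about z gives the same grasp; the last joint's range is limited). The gripper opens to 88 mm and grips with 3 to 60 N. Pads are 19 mm wide; open, the fingers measure 130 mm over their backs; the gripper's body (78 mm by 193 mm) begins 47 mm behind the grasp point.
Start: joints at [1.545, 0.359, 0.012, 0, -1.224, -0.288], TCP at [0.208, 0.642, 0.292] pointing down, gripper open.
Joint ranges: [-3.07, 3.07], [-1.43, 2.12], [-1.02, 1.25], [-3.03, 1.67], [-3.05, -0], [-3.03, 3.03]. Speed limits (rad/s): [2.39, 2.39, 3.01, 3.14, 3.14, 3.14].

INTERFACE

Orientations are given as a rotation vector (axis times angle).
In Python, from cell import get_obs, camera, camera_info, close_job, silhouettes, mark_of, grip_point_offset gives the robot as it stands.
- The arm moves only by the tool move_arm, never from a script. Its argument "motion" is a list of rows, each an object with "delta_pos": the shift along the tool's x, y, z in cm, a list of three; "rot": the turn, a rotation vector about the tool's x, y, z in degrees, a list of three; "jaw": the opening, from 0 (shut) to 1 (fully open). A call has exactly 10 rows; each row shifts and turns the commanded pose from where the row before left it, along the tool's axes as they then stand; what a row does not reach is not made up. A row lasts 1/12 s, in which the tool goes at most 41.7 mm and 7.16 degrees, less where a joint would pass 70% of its speed; a pose out of reach is approached as far as the arm can. A call is refused whole if a number of a shift passes 4.17 or a number of a turn 7.16, either way. A call with a gripper value outside its range is refused whole. The fingers move at their own pace and stop on an object; "force" is the grip in N (left out, the last holds). Time passes only in rows, so rows that do not move let the fingers close, or fill a call up. It gives the time, the measured TCP pose, the force, the opening and the grip force at its end, in the units of the state.
- get_obs(): the state, without advancing time (a new reading comes with each control period).
- camera(name): name is "scene" or "top"; returns the picture (420x560x3 uint8, red, green, blue); there is no depth.
- camera_info(name): a dict with "fx", "fy", "cx", "cy" (pixels), "world_from_camera" (4x4, takes a point from camera to world coordinates). Camera axes: x right, y down, z forward; pixel columns grow to the right and rows downward; lengths in m; the calibration is good to about 2 mm. A picture is of the moment at which its call begins. camera_info takes no time and is no camera call.
- close_job(): hands the job in; it is judged then, once.
Trained networks look in the newest picture that a camera, given by its name, has taken for a name from the list of things; names that differ only in an ending like _2 or _b are one class to them, and where a whole thing is asked for, a point or a joint stands for the part that bears it (a point fixed in the world has none). Each returns a list of dicts, best first, with "conf" (0 to 1); they miss things now and then, are a little off and sometimes report something else, mostly with a low value. They report only what shows in the picture. A call takes as long as a camera call. They do not tell look-alikes from the thing itself.
- silhouettes(camera, thing): "mask" (420x560 bool, what is visible of it).
- mark_of(camera, thing): "location" ([x, y, z] in m, in world coordinates, good to about 4 mm: a listed point, or the origin of a listed thing).
The state is a dict: "time": time; "q": joint angles; "dq": joint speeds; "tau": joint torques, N m; "position": TCP position; "tool_rot": TCP orientation; "contact_force": force on the tool from outside, world axes, zero at the start; "torque": the same for the moment, N m; "opening": finger opening in m; "gripper_force": force on a finger pad.
Only numpy, scipy, OpenCV 4.12 (cv2) and the standard library are available. Lean on these libraries where they do the work, as an engineer would, in place of code of your own. Each camera call takes 0.05 s, during which the arm holds its last target. There are 200 camera calls.

TASK

Be my third hand: stand the small transformer upright on the narrow raised rail of the fixture, centred across it, with one of its flat laminated faces (not a yellow bobbin end) square to the fence and its weight resting on the rail, then push it along the rail flat against the sprung fence with about 10 newtons, so that the fence's pointer stands between the two lines on the post. Keep that steady push for at least three seconds while I get the screws, never push harder than 18 newtons, and finish while your gripper is still holding the transformer there: do not let go. Leave the other things on the bench where they are.

Things in the scene. Friction and masses are not known exactly. Their poses are not given: they have to be found in the camera images.
- transformer_mid (a point): Centre, half-way up, of the loose transformer. z up, underside 18 mm below. The flat ends of its yellow bobbin lie 26 mm either side along x (52 mm over both; each 26 mm wide along y, 8 to 29 mm above the underside). Its two flat laminated faces look along +y and -y, 21 mm from the centre; either may meet the fence.
- transformer: The same transformer as a body, about 0.16 kg: a block of grey laminations 34 mm along x, 42 mm along y, 36 mm tall, with a yellow winding bobbin through it along x; the same either way round. It starts upright on the bench. Origin at the centre of its underside, axes as for its centre.
- fixture: Grey fixture screwed to the bench: base plate 222 x 110 x 12 mm. Origin on the bench under the rail; x along the rail toward the fence, y across, z up. At the far end a metal post 56 mm wide and 80 mm tall (x 88 to 122 mm) guides the fence; two dark lines on its top at x = 100 and 111 mm.
- rail_top (a point): Point on the centre line of the rail's flat top, 45 mm above the bench; axes as the fixture's. The steel rail is only 24 mm wide, with its top running from x = -90 to +65 mm of this point; a foot flange 40 mm wide reaches 18 mm above the bench.
- fence_face (a point): Point on the fence's flat face, over the rail's centre line, 18 mm above the rail's top; moves with the fence. Axes as the fixture's: the face looks to -x, pushing goes to +x. At rest it is 50 mm along x from the rail_top point. The fence plate is 40 mm wide, 8 mm thick, from 2 to 42 mm above the rail's top.
- fence (a joint): How far the sprung fence is pushed back, in m: 0 at rest, 0.026 at the hard stop. The spring pushes back with 3 N plus 0.6 N per mm, so 10 N is about 0.0117; the pointer's tip, 94 mm along the fixture's x at rest, is between the two lines from 0.006 to 0.017.
- cream_pot: Bystander: a cylindrical pot with a dark lid, 50 mm across and 63 mm tall; origin at the centre of its underside. To be left where it is.
- heat_sink: Bystander: a small finned metal heat sink, 25 x 40 x 22 mm; origin at the centre of its underside. To be left where it is.
- black_case: Bystander: a black rectangular plastic box, 52 x 80 x 36 mm; origin at the centre of its underside. To be left where it is.
- relay_carton: Bystander: a small printed carton, 45 x 74 x 50 mm; origin at the centre of its underside. To be left where it is.
- block_battery: Bystander: a small block battery standing upright, 18 x 26 x 49 mm; origin at the centre of its underside. To be left where it is.
Things that resemble listed ones, but are neither listed nor needed, are in the scene too. What is shaped like the transformer but red is not meant.

How it is judged:
On the way, in this order (a step that is already met when the one before it is completed fails the run):
1. the transformer stands upright on the rail, centred across it, its weight resting on the rail (y of transformer_mid in the frame of fence_face between -0.01 and 0.01 m and z of transformer_mid in the frame of fence_face between -0.004 and 0.004 m and angle between transformer_mid's own z axis and vertical below 0.1 rad and contact force between transformer and fixture_c0 above 0.3 N), for 0.2 s.
2. the gripper presses the transformer flat against the fence with 6 to 14 N for three seconds (y of transformer_mid in the frame of fence_face between -0.01 and 0.01 m and z of transformer_mid in the frame of fence_face between -0.004 and 0.004 m and angle between transformer_mid's own z axis and vertical below 0.1 rad and angle between the y axis of transformer_mid and the x axis of fence_face, either way round below 0.12 rad and contact force between transformer and fence between 6 and 14 N and contact force between the fingers and transformer above 1 N and value of joint fence between 0.004 and 0.02 m), for 3 s.
At the end, for the whole second after the job is handed in: The gripper is touching the transformer and holds it on the rail (centre within 10 mm of the rail's centre line and within 4 mm of the standing height, tilted under 0.10 rad), a laminated face square to the fence within 0.12 rad, pressing the fence with 6 to 14 N, the fence pushed back 4 to 20 mm (all of step 2); the arm keeps its last pose, push and grip.
It fails at once if the fence is pushed with more than 18 N (contact force between transformer and fence above 18 N).
It fails at once if a bystander is moved by more than 30 mm (distance of any of cream_pot, heat_sink, black_case, relay_carton, block_battery from where it was at the start of the episode above 0.03 m).
It also fails if it takes over 45 s, if anything falls off the work surface, if the arm or the gripper's body presses on something with over 40 N, if the wrist force passes 120 N, or if a joint passes its speed limit or range.

## Working session

There is one attempt and no reset: what is moved stays moved. The work goes in short steps, Python scripts to look and compute and a tool call to move; the robot and the scene stay as the last step left them, time stands still between calls to the robot, and variables do not carry over. Pictures are saved under pics/ and viewed, at most 10 in all, crops included, and the job is handed in when it is done.

Besides the shell and the picture viewer there is one more tool, called after "Call:" as name(argument=value, ...) on one line, values as JSON. move_arm: Moves the arm, as the interface text tells. Its arguments: {"type":"object","properties":{"motion":{"type":"array"},"force":{"type":"number"}},"required":["motion"]}

```bash
mkdir -p pics; python3 - <<'E'
from cell import *
import cv2, numpy as np
print(get_obs())
print(grip_point_offset)
for c in ("scene","top"):
    im=camera(c); cv2.imwrite(f"pics/{c}0.png",im[:,:,::-1])
    i=camera_info(c); print(c,i)
    for t in ("transformer_mid","transformer","rail_top","fence_face","fixture"):
        try: print(c,t,[(round(d["conf"],2),np.round(d["location"],4).tolist()) for d in mark_of(c,t)])
        except Exception as e: print(t,e)
for t in ("cream_pot","heat_sink","black_case","relay_carton","block_battery"):
    print(t,[(round(d["conf"],2),np.round(d["location"],3).tolist()) for d in mark_of("top",t)])
E
```

```text
{'time': 0.0, 'q': array([ 1.54508763e+00,  3.59358401e-01,  1.10646893e-02, -3.68836197e-04,
       -1.22406457e+00, -2.88093850e-01]), 'dq': array([-9.79534569e-04, -8.06930719e-04,  6.66894572e-04,  9.44559383e-05,
        3.06548244e-04,  2.83288999e-04]), 'tau': array([-1.92182000e-03, -5.82713342e+01,  2.93054974e+01,  6.99724361e+00,
        6.81298159e-03, -1.70704088e-04]), 'position': array([0.20825529, 0.64167719, 0.29124018]), 'tool_rot': array([ 3.10139689e+00, -4.90845654e-01, -2.18980744e-04]), 'contact_force': array([0.00754527, 0.76492923, 0.30128192]), 'torque': array([ 0.01418358,  0.04190454, -0.00480229]), 'gripper_force': 0.0, 'opening': 0.08769763581900523}
0.0468
scene {'fx': 533.8934163037519, 'fy': 533.8934163037519, 'cx': 278.41092315590834, 'cy': 212.20459616419467, 'world_from_camera': array([[ 0.71017809, -0.35928248,  0.60544462, -0.20599263],
       [-0.70395042, -0.35011751,  0.61795755, -0.82640528],
       [-0.01004456, -0.8650629 , -0.50156284,  0.70093229],
       [ 0.        ,  0.        ,  0.        ,  1.        ]])}
scene transformer_mid [(0.91
[... 629 characters left out ...]
0.98031461,  1.02287267],
       [ 0.        ,  0.        ,  0.        ,  1.        ]])}
top transformer_mid [(0.91, [0.3922, -0.2482, 0.0209]), (0.59, [0.4533, -0.3127, 0.0138])]
top transformer [(0.9, [0.3916, -0.2469, -0.0004]), (0.67, [0.4477, -0.317, 0.0011])]
top rail_top [(0.67, [0.5664, -0.0404, 0.044])]
top fence_face [(0.52, [0.6167, -0.0443, 0.0624]), (0.49, [0.3682, 0.0203, -0.0015])]
top fixture [(0.75, [0.5675, -0.0383, 0.0013])]
cream_pot [(0.65, [0.587, -0.319, 0.0])]
heat_sink [(0.68, [0.522, -0.222, -0.001]), (0.5, [0.448, -0.316, -0.001])]
black_case [(0.75, [0.721, -0.277, -0.004])]
relay_carton [(0.66, [0.639, 0.279, 0.002])]
block_battery [(0.45, [0.37, 0.021, -0.001])]
```

View pics/top0.png

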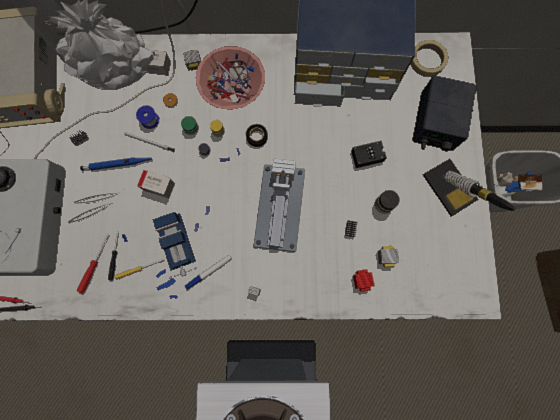

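View pics/scene0.png

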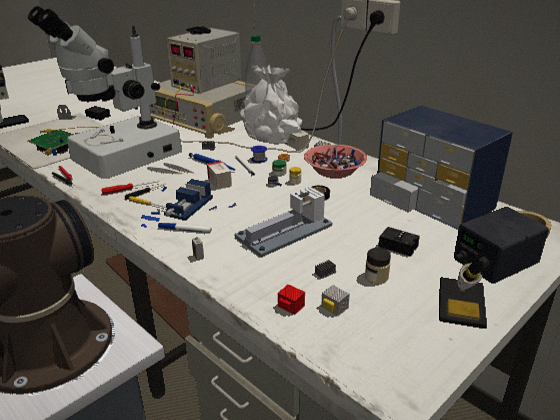

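Candidates in the top view are the grey block with the yellow bobbin (389,256), the red look-alike (364,281), and the dark finned heat sink (350,229). By the description I choose the grey one. Next: a close crop to check it, and the yaws.

```bash
cat > h.py <<'E'
from cell import *
import cv2, numpy as np
def ray(c,u,v,z):
    i=camera_info(c); T=np.array(i["world_from_camera"])
    d=T[:3,:3]@np.array([(u-i["cx"])/i["fx"],(v-i["cy"])/i["fy"],1]); o=T[:3,3]
    return o+d*(z-o[2])/d[2]
def proj(c,p):
    i=camera_info(c); T=np.linalg.inv(i["world_from_camera"]); q=T[:3,:3]@np.asarray(p)+T[:3,3]
    return np.array([i["fx"]*q[0]/q[2]+i["cx"],i["fy"]*q[1]/q[2]+i["cy"]])
def model(c,ctr,yaw,boxes):
    "projected corners of boxes (cx,cy,cz,sx,sy,sz) in a frame at ctr"
    R=np.array([[np.cos(yaw),-np.sin(yaw),0],[np.sin(yaw),np.cos(yaw),0],[0,0,1]]); out=[]
    for b in boxes:
        P=[np.array(b[:3])+np.array(b[3:])/2*[i,j,k] for i in(-1,1) for j in(-1,1) for k in(-1,1)]
        out.append(np.array([proj(c,R@p+ctr) for p in P]))
    return out
def render(c,ctr,yaw,boxes):
    m=np.zeros((420*4,560*4),np.uint8)
    for q in model(c,ctr,yaw,boxes):
        cv2.fillConvexPoly(m,cv2.convexHull(np.round(q*4+1.5).astype(np.int32)),255)
    return cv2.resize(m,(560,420),interpolation=cv2.INTER_AREA)/255.
TR=[(0,0,.018,.034,.042,.036),(0,0,.0185,.052,.026,.021)]
FX=[(0.011,0,.006,.222,.110,.012)]
E
python3 - <<'E'
from h import *
from scipy.optimize import minimize
a={c:camera(c) for c in("scene","top")}
M={}
for c in a:
    for t in("transformer","fixture"):
        s=silhouettes(c,t)
        for d in s:
            m=d["mask"]; v,u=np.nonzero(m); print(c,t,round(d["conf"],2),len(u),u.mean().round(1),v.mean().round(1))
            if t=="transformer" and np.linalg.norm([u.mean(),v.mean()]-proj(c,[.45,-.315,.018]))<10: M[c]=m
            if t=="fixture": 
                M[c+"f"]=m; r=cv2.minAreaRect(np.c_[u,v].astype(np.float32)); print(r)
best=[]
for y in np.arange(-1.5,1.6,.25):
    f=lambda p:sum(((render(c,[p[0]/100,p[1]/100,0],p[2],TR)-M[c])**2).sum() for c in("scene","top") if c in M)
    r=minimize(f,[45,-31.5,y],method="Nelder-Mead",options=dict(initial_simplex=[[45,-31.5,y],[45.4,-31.5,y],[45,-31.1,y],[45,-31.5,y+.15]])); best.append((r.fun,*np.round(r.x,3)))
print(sorted(best)[:4])
# crops
C=[]
for c,p,w in(("scene",[.43,-.29,.018],40),("top",[.43,-.29,.018],40)):
    u,v=proj(c,p).astype(int); C.append(cv2.resize(a[c][v-w:v+w,u-w:u+w,::-1],(400,400),interpolation=cv2.INTER_CUBIC))
cv2.imwrite("pics/crop.png",np.hstack(C))
u,v=proj("top",[.57,-.04,0]).astype(int)
cv2.imwrite("pics/fix.png",cv2.resize(a["top"][v-55:v+55,u-50:u+50,::-1],(545,600),interpolation=cv2.INTER_CUBIC)); print(u-50,v-55)
E
```

```text
scene transformer 0.86 610 291.0 299.1
scene transformer 0.79 645 335.1 300.6
scene fixture 0.81 3179 287.6 224.5
((282.5357971191406, 222.64080810546875), (46.876914978027344, 98.40513610839844), 65.43283081054688)
scene fixture 0.59 824 398.6 241.2
((398.6513671875, 241.00811767578125), (39.333988189697266, 22.865175247192383), 17.10272979736328)
scene fixture 0.49 589 334.8 300.2
((334.7000427246094, 300.10003662109375), (28.174455642700195, 24.59674835205078), 26.56505012512207)
top transformer 0.67 374 387.8 256.1
top transformer 0.59 367 363.0 279.7
top fixture 0.59 3731 279.4 206.4
((279.2012023925781, 204.6890411376953), (43.17873001098633, 90.99559020996094), 6.340191841125488)Traceback (most recent call last):
  File "<stdin>", line 16, in <module>
    res = _minimize_neldermead(fun, x0, args, callback, bounds=bounds,
                               **options)
    fxe = func(xe)
    fx = function(np.copy(x), *(wrapper_args + args))
  File "<stdin>", line 15, in <lambda>
  File "<stdin>", line 15, in <genexpr>
  File "h.py", line 19, in render
    for q in model(c,ctr,yaw,boxes):
             ~~~~~^^^^^^^^^^^^^^^^^
  File "h.py", line 15, in model
    out.append(np.array([proj(c,R@p+ctr) for p in P]))
                         ~~~~^^^^^^^^^^^
  File "h.py", line 8, in proj
    i=camera_info(c); T=np.linalg.inv(i["world_from_camera"]); q=T[:3,:3]@np.asarray(p)+T[:3,3]
ValueError: time passes only in moves, steps and waits
```

camera_info is rate-limited, so I'll cache it.

```bash
sed -i 's/^import cv2, numpy as np/import cv2, functools, numpy as np\ncamera_info=functools.cache(camera_info)/' h.py
cat > fit.py <<'E'
from h import *
from scipy.optimize import minimize
def fitpose(M,x0,boxes,yaws):
    "M: {camera: mask}; pose x,y [m], yaw on the plane z=x0[2]"
    f=lambda p:sum(((render(c,[p[0]/100,p[1]/100,x0[2]],p[2],boxes)-M[c])**2).sum() for c in M)
    out=[]
    for y in yaws:
        s=np.array([x0[0]*100,x0[1]*100,y]); S=[s]+[s+d for d in([.4,0,0],[0,.4,0],[0,0,.15])]
        r=minimize(f,s,method="Nelder-Mead",options=dict(initial_simplex=S,maxiter=100)); out.append((round(r.fun,1),*np.round(r.x,3)))
    return sorted(out)
E
python3 - <<'E'
from fit import *
a={c:camera(c) for c in("scene","top")}
M={}
for c in a:
    for d in silhouettes(c,"transformer"):
        v,u=np.nonzero(d["mask"])
        if np.linalg.norm([u.mean(),v.mean()]-proj(c,[.45,-.315,.018]))<10: M[c]=d["mask"]
C=[]
for c,p,w in(("scene",[.43,-.29,.018],40),("top",[.43,-.29,.018],40)):
    u,v=proj(c,p).astype(int); C.append(cv2.resize(a[c][v-w:v+w,u-w:u+w,::-1],(400,400),interpolation=cv2.INTER_CUBIC))
cv2.imwrite("pics/crop.png",np.hstack(C))
u,v=proj("top",[.57,-.04,0]).astype(int); print(u-50,v-55)
cv2.imwrite("pics/fix.png",cv2.resize(a["top"][v-55:v+55,u-50:u+50,::-1],(545,600),interpolation=cv2.INTER_CUBIC))
print(fitpose(M,[.45,-.315,0],TR,np.arange(-1.5,1.5,.3))[:4])
for c in M: print(c,fitpose({c:M[c]},[.45,-.315,0],TR,np.arange(-1.5,1.5,.4))[:2])
E
```

```text
228 156
[(np.float64(69.7), np.float64(45.175), np.float64(-31.237), np.float64(0.036)), (np.float64(70.6), np.float64(45.206), np.float64(-31.227), np.float64(0.065)), (np.float64(71.9), np.float64(45.221), np.float64(-31.269), np.float64(0.051)), (np.float64(72.0), np.float64(45.235), np.float64(-31.265), np.float64(0.05))]
scene [(np.float64(19.1), np.float64(45.259), np.float64(-31.151), np.float64(0.092)), (np.float64(19.1), np.float64(45.264), np.float64(-31.16), np.float64(0.113))]
top [(np.float64(32.3), np.float64(45.154), np.float64(-31.464), np.float64(0.065)), (np.float64(39.9), np.float64(45.21), np.float64(-31.465), np.float64(-0.191))]
```

View pics/crop.png

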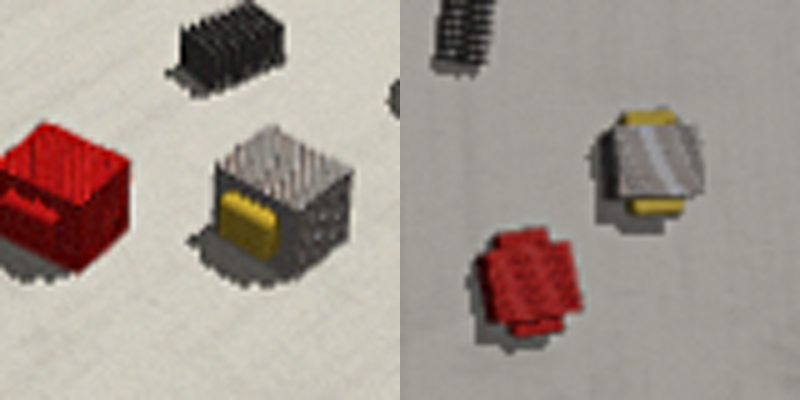

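View pics/fix.png

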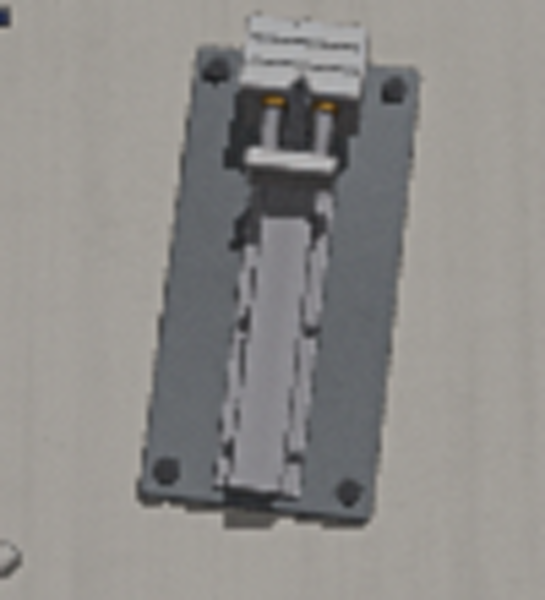

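The crop shows the grey transformer with yellow ends at top-crop (650,118)/(656,205), so its bobbin axis lies roughly along world x. The red one is separate, at (530,280). The rail centre line runs up-right from (258,487) to (285,220), a fixture yaw of about -0.11 rad. I'll refine that and plan.

```bash
cat > plan.py <<'E'
from h import *
from scipy.spatial.transform import Rotation as R
def yaw_of(o):  # heading of tool x (tool down)
    return np.arctan2(*R.from_rotvec(o["tool_rot"]).as_matrix()[[1,0],0])
def plan(way,dyaw,n_yaw,step=.035,o=None):
    "rows through world TCP waypoints, turning dyaw (world rad) evenly over the first n_yaw rows"
    o=o or get_obs(); p=o["position"].copy(); y=yaw_of(o); pts=[]
    for w in way:
        w=np.array(w); n=max(1,int(np.ceil(np.linalg.norm(w-p)/step))); pts+=[p+(w-p)*k/n for k in range(1,n+1)]; p=w
    p=o["position"].copy()
    for k,q in enumerate(pts):
        d=q-p; c,s=np.cos(y),np.sin(y)
        a=[round(100*(c*d[0]+s*d[1]),2),round(100*(s*d[0]-c*d[1]),2),round(-100*d[2],2)]
        rz=round(-np.degrees(dyaw)/n_yaw,2) if k<n_yaw else 0
        print(k,a,rz)
        p=p+np.array([c*a[0]+s*a[1],s*a[0]-c*a[1],-a[2]])/100; y-=np.radians(rz)
E
python3 - <<'E'
from fit import *
import plan as P
camera("top")
m=[d["mask"] for d in silhouettes("top","fixture")][0]
from scipy.optimize import minimize
B=lambda x0:[(x0,0,.006,.222,.110,.012),(.105,0,.046,.034,.056,.068),(-.0125,0,.0285,.155,.024,.033)]
for x0 in(.0,.011,.02):
    print(x0,fitpose({"top":m},[.566,-.04,0],B(x0),[-.11]))
for a,b,z in(((258,487),(285,220),.045),((140,490),(195,50),.012),((370,515),(415,70),.012)):
    p,q=[P.ray("top",228+(u+.5)/5.45-.5,156+(v+.5)/5.45-.5,z) for u,v in(a,b)]; d=q-p; print(p.round(4),q.round(4),np.arctan2(d[1],d[0]).round(4))
P.plan([(.40,.40,.29),(.52,.05,.25),(.4515,-.314,.15)],-1.197,20,step=.037)
E
```

```text
0.0 [(np.float64(251.5), np.float64(58.112), np.float64(-4.395), np.float64(-0.113))]
0.011 [(np.float64(148.5), np.float64(57.124), np.float64(-4.206), np.float64(-0.121))]
0.02 [(np.float64(82.3), np.float64(56.345), np.float64(-4.155), np.float64(-0.121))]
[ 0.4777 -0.0324  0.045 ] [ 0.6015 -0.0448  0.045 ] -0.1003
[0.4802 0.0233 0.012 ] [ 0.6945 -0.0011  0.012 ] -0.1133
[ 0.4682 -0.0839  0.012 ] [ 0.684  -0.1079  0.012 ] -0.1106
0 [np.float64(2.86), np.float64(1.9), np.float64(0.02)] 3.43
1 [np.float64(2.96), np.float64(1.73), np.float64(0.03)] 3.43
2 [np.float64(3.06), np.float64(1.54), np.float64(0.02)] 3.43
3 [np.float64(3.15), np.float64(1.36), np.float64(0.03)] 3.43
4 [np.float64(3.22), np.float64(1.17), np.float64(0.02)] 3.43
5 [np.float64(3.29), np.float64(0.98), np.float64(0.02)] 3.43
6 [np.float64(3.34), np.float64(0.77), np.float64(0.03)] 3.43
7 [np.float64(3.39), np.float64(0.57), np.float64(0.02)] 3.43
8 [np.float64(3.41), np.float64(0.38), np.float64(0.02)] 3.43
9 [np.float64(3.11), np.float64(1.27), np.float64(0.37)] 3.43
10 [np.float64(3.18), np.float64(1.08), np.f
[... 543 characters left out ...]
 np.float64(-0.7), np.float64(0.36)] 3.43
20 [np.float64(3.27), np.float64(0.82), np.float64(0.91)] 0
21 [np.float64(3.27), np.float64(0.82), np.float64(0.91)] 0
22 [np.float64(3.26), np.float64(0.82), np.float64(0.91)] 0
23 [np.float64(3.27), np.float64(0.82), np.float64(0.91)] 0
24 [np.float64(3.26), np.float64(0.82), np.float64(0.91)] 0
25 [np.float64(3.27), np.float64(0.81), np.float64(0.91)] 0
26 [np.float64(3.27), np.float64(0.82), np.float64(0.91)] 0
27 [np.float64(3.26), np.float64(0.82), np.float64(0.91)] 0
28 [np.float64(3.27), np.float64(0.82), np.float64(0.91)] 0
29 [np.float64(3.26), np.float64(0.82), np.float64(0.91)] 0
30 [np.float64(3.27), np.float64(0.82), np.float64(0.9)] 0
```

Call:
move_arm(motion=[{"delta_pos": [2.85,1.9,0],"rot": [0,0,3.4],"jaw": 1},{"delta_pos": [2.95,1.75,0],"rot": [0,0,3.4],"jaw": 1},{"delta_pos": [3.05,1.55,0],"rot": [0,0,3.4],"jaw": 1},{"delta_pos": [3.15,1.35,0],"rot": [0,0,3.4],"jaw": 1},{"delta_pos": [3.2,1.15,0],"rot": [0,0,3.4],"jaw": 1},{"delta_pos": [3.3,1.0,0],"rot": [0,0,3.4],"jaw": 1},{"delta_pos": [3.35,0.75,0],"rot": [0,0,3.4],"jaw": 1},{"delta_pos": [3.4,0.55,0],"rot": [0,0,3.4],"jaw": 1},{"delta_pos": [3.4,0.4,0],"rot": [0,0,3.4],"jaw": 1},{"delta_pos": [3.1,1.25,0.35],"rot": [0,0,3.4],"jaw": 1}])

```text
time: 2.28
position: [0.4132, 0.3682, 0.2893]
tool_rot: [-2.82, 1.38, -0.001]
contact_force: [1.1, 0.4, 0.2]
opening: 0.0876
gripper_force: 0.0
```

Call:
move_arm(motion=[{"delta_pos": [3.2,1.1,0.35],"rot": [0,0,3.4],"jaw": 1},{"delta_pos": [3.25,0.9,0.35],"rot": [0,0,3.4],"jaw": 1},{"delta_pos": [3.3,0.7,0.35],"rot": [0,0,3.4],"jaw": 1},{"delta_pos": [3.3,0.5,0.35],"rot": [0,0,3.4],"jaw": 1},{"delta_pos": [3.35,0.3,0.35],"rot": [0,0,3.4],"jaw": 1},{"delta_pos": [3.35,0.1,0.35],"rot": [0,0,3.4],"jaw": 1},{"delta_pos": [3.35,-0.1,0.35],"rot": [0,0,3.4],"jaw": 1},{"delta_pos": [3.35,-0.3,0.35],"rot": [0,0,3.4],"jaw": 1},{"delta_pos": [3.3,-0.5,0.35],"rot": [0,0,3.4],"jaw": 1},{"delta_pos": [3.3,-0.7,0.35],"rot": [0,0,3.4],"jaw": 1}])

```text
time: 3.12
position: [0.5227, 0.0501, 0.2539]
tool_rot: [-2.295, 2.145, -0.001]
contact_force: [0.2, 0.4, 0.4]
opening: 0.0876
gripper_force: 0.0
```

```bash
python3 - <<'E'
import plan as P
o=P.get_obs(); print(o["time"],o["position"],P.yaw_of(o),o["q"].round(2))
P.plan([(.4515,-.314,.15)],-1.51-P.yaw_of(o),4,step=.037,o=o)
E
```

```text
3.1167 [0.52266887 0.0501101  0.25389435] -1.5032798277927188 [ 0.47  0.14 -0.37  0.   -1.06 -0.4 ]
0 [np.float64(3.26), np.float64(0.87), np.float64(0.94)] 0.1
1 [np.float64(3.26), np.float64(0.86), np.float64(0.95)] 0.1
2 [np.float64(3.26), np.float64(0.86), np.float64(0.94)] 0.1
3 [np.float64(3.26), np.float64(0.85), np.float64(0.95)] 0.1
4 [np.float64(3.27), np.float64(0.85), np.float64(0.94)] 0
5 [np.float64(3.26), np.float64(0.84), np.float64(0.95)] 0
6 [np.float64(3.27), np.float64(0.85), np.float64(0.94)] 0
7 [np.float64(3.26), np.float64(0.85), np.float64(0.95)] 0
8 [np.float64(3.27), np.float64(0.84), np.float64(0.94)] 0
9 [np.float64(3.26), np.float64(0.85), np.float64(0.94)] 0
10 [np.float64(3.27), np.float64(0.84), np.float64(0.95)] 0
```

Call:
move_arm(motion=[{"delta_pos": [3.6,0.95,1.05],"rot": [0,0,0.4],"jaw": 1},{"delta_pos": [3.6,0.95,1.05],"rot": [0,0,0],"jaw": 1},{"delta_pos": [3.6,0.95,1.05],"rot": [0,0,0],"jaw": 1},{"delta_pos": [3.6,0.95,1.05],"rot": [0,0,0],"jaw": 1},{"delta_pos": [3.6,0.95,1.05],"rot": [0,0,0],"jaw": 1},{"delta_pos": [3.6,0.95,1.05],"rot": [0,0,0],"jaw": 1},{"delta_pos": [3.6,0.9,1.05],"rot": [0,0,0],"jaw": 1},{"delta_pos": [3.6,0.9,1.05],"rot": [0,0,0],"jaw": 1},{"delta_pos": [3.6,0.9,1.0],"rot": [0,0,0],"jaw": 1},{"delta_pos": [3.5,0.9,1.0],"rot": [0,0,0],"jaw": 1}])

```text
time: 3.95
position: [0.452, -0.3144, 0.1494]
tool_rot: [-2.291, 2.15, -0.001]
contact_force: [0.9, -0.3, -0.1]
opening: 0.0875
gripper_force: 0.0
```

```bash
python3 - <<'E'
import plan as P, numpy as np,cv2
im=P.camera("scene"); u,v=P.proj("scene",[.45,-.314,.05]).astype(int)
cv2.imwrite("pics/g1.png",cv2.resize(im[v-70:v+60,u-80:u+80,::-1],(640,520),interpolation=cv2.INTER_CUBIC))
o=P.get_obs(); print(o["time"],o["position"],P.yaw_of(o),o["q"].round(2),o["dq"].round(2))
for d in P.mark_of("scene","transformer_mid"): print(d)
P.plan([(.4515,-.314,.069)],-1.51-P.yaw_of(o),2,step=.04,o=o)
E
```

```text
4.0 [ 0.45016111 -0.31834175  0.14724224] -1.5097591658919243 [-0.26  0.3  -0.45  0.   -0.83  0.32] [ 0.08 -0.03 -0.04 -0.02 -0.04 -0.15]
{'location': [0.4499, -0.3117, 0.0169], 'conf': 0.98}
{'location': [0.3892, -0.2499, 0.0233], 'conf': 0.62}
0 [np.float64(-0.21), np.float64(-0.08), np.float64(3.91)] 0.01
1 [np.float64(-0.22), np.float64(-0.08), np.float64(3.91)] 0.01
```

View pics/g1.png

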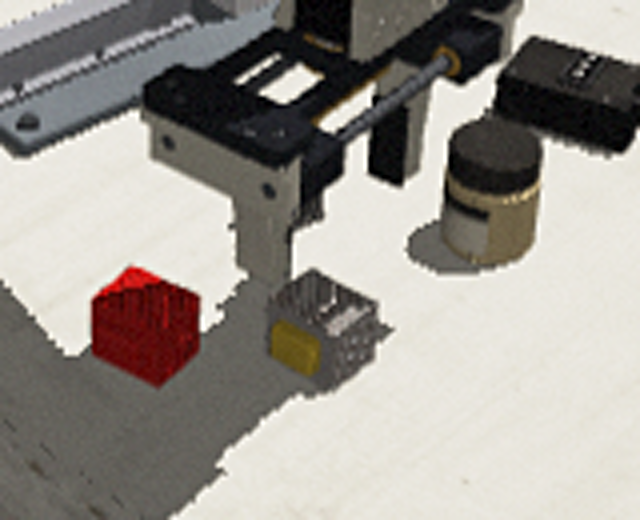

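Call:
move_arm(motion=[{"delta_pos": [0,0,0],"rot": [0,0,0],"jaw": 1},{"delta_pos": [0,0,0.5],"rot": [0,0,0],"jaw": 1},{"delta_pos": [0,0,0.5],"rot": [0,0,0],"jaw": 1},{"delta_pos": [0,0,0.5],"rot": [0,0,0],"jaw": 1},{"delta_pos": [0,0,0.5],"rot": [0,0,0],"jaw": 1},{"delta_pos": [0,0,0.5],"rot": [0,0,0],"jaw": 1},{"delta_pos": [0,0,0],"rot": [0,0,0],"jaw": 1},{"delta_pos": [0,0,0],"rot": [0,0,0],"jaw": 1},{"delta_pos": [0,0,0],"rot": [0,0,0],"jaw": 1},{"delta_pos": [0,0,0],"rot": [0,0,0],"jaw": 1}])

```text
time: 4.88
position: [0.4526, -0.3125, 0.1249]
tool_rot: [-2.291, 2.15, -0.001]
contact_force: [0.3, -0.8, 0.4]
opening: 0.0876
gripper_force: 0.0
```

```bash
python3 - <<'E'
import plan as P
o=P.get_obs(); print(o["time"],o["position"],P.yaw_of(o))
P.plan([(.4515,-.314,.069)],-1.51-P.yaw_of(o),1,step=.1,o=o)
E
```

```text
4.8833 [ 0.45264735 -0.31252676  0.12489906] -1.5074081002125048
0 [np.float64(0.14), np.float64(0.12), np.float64(5.59)] 0.15
```

Call:
move_arm(motion=[{"delta_pos": [0.1,0.1,1.1],"rot": [0,0,0],"jaw": 1},{"delta_pos": [0,0,1.1],"rot": [0,0,0],"jaw": 1},{"delta_pos": [0,0,1.1],"rot": [0,0,0],"jaw": 1},{"delta_pos": [0,0,1.1],"rot": [0,0,0],"jaw": 1},{"delta_pos": [0,0,0.8],"rot": [0,0,0],"jaw": 1},{"delta_pos": [0,0,0.4],"rot": [0,0,0],"jaw": 1},{"delta_pos": [0,0,0],"rot": [0,0,0],"jaw": 1},{"delta_pos": [0,0,0],"rot": [0,0,0],"jaw": 1},{"delta_pos": [0,0,0],"rot": [0,0,0],"jaw": 1},{"delta_pos": [0,0,0],"rot": [0,0,0],"jaw": 0.9}], force=40)

```text
time: 5.72
position: [0.4519, -0.3137, 0.0693]
tool_rot: [-2.29, 2.15, -0.002]
contact_force: [-0.3, 0.1, 0.4]
opening: 0.0844
gripper_force: 0.0
```

Call:
move_arm(motion=[{"delta_pos": [0,0,0],"rot": [0,0,0],"jaw": 0.65},{"delta_pos": [0,0,0],"rot": [0,0,0],"jaw": 0.6},{"delta_pos": [0,0,0],"rot": [0,0,0],"jaw": 0.5},{"delta_pos": [0,0,0],"rot": [0,0,0],"jaw": 0.4},{"delta_pos": [0,0,0],"rot": [0,0,0],"jaw": 0.3},{"delta_pos": [0,0,0],"rot": [0,0,0],"jaw": 0.3},{"delta_pos": [0,0,0],"rot": [0,0,0],"jaw": 0.3},{"delta_pos": [0,0,0],"rot": [0,0,0],"jaw": 0.3},{"delta_pos": [0,0,0],"rot": [0,0,0],"jaw": 0.3},{"delta_pos": [0,0,0],"rot": [0,0,0],"jaw": 0.3}], force=40)

```text
time: 6.55
position: [0.4515, -0.3136, 0.0687]
tool_rot: [2.291, -2.15, -0.0]
contact_force: [-1.3, -0.2, 1.5]
opening: 0.0516
gripper_force: 39.7
```

```bash
python3 - <<'E'
import plan as P
P.plan([(.4515,-.3136,.165),(.583,-.0428,.175)],0,1,step=.024)
E
python3 - <<'E'
import sys; sys.path.insert(0,'.')
import plan as P
o=P.get_obs(); import numpy as np
o["position"]=np.array([.4515,-.3136,.165]); P.plan([(.583,-.0428,.175)],-.113-P.yaw_of(o),14,step=.0217,o=o)
E
```

```text
0 [np.float64(0.0), np.float64(-0.0), np.float64(-1.93)] -0.0
1 [np.float64(0.0), np.float64(-0.0), np.float64(-1.92)] 0
2 [np.float64(0.0), np.float64(-0.0), np.float64(-1.93)] 0
3 [np.float64(0.0), np.float64(-0.0), np.float64(-1.92)] 0
4 [np.float64(0.0), np.float64(-0.0), np.float64(-1.93)] 0
5 [np.float64(-2.01), np.float64(-1.14), np.float64(-0.08)] 0
6 [np.float64(-2.02), np.float64(-1.14), np.float64(-0.07)] 0
7 [np.float64(-2.01), np.float64(-1.14), np.float64(-0.08)] 0
8 [np.float64(-2.02), np.float64(-1.14), np.float64(-0.08)] 0
9 [np.float64(-2.01), np.float64(-1.15), np.float64(-0.07)] 0
10 [np.float64(-2.02), np.float64(-1.14), np.float64(-0.08)] 0
11 [np.float64(-2.01), np.float64(-1.14), np.float64(-0.08)] 0
12 [np.float64(-2.02), np.float64(-1.14), np.float64(-0.07)] 0
13 [np.float64(-2.01), np.float64(-1.14), np.float64(-0.08)] 0
14 [np.float64(-2.02), np.float64(-1.14), np.float64(-0.08)] 0
15 [np.float64(-2.01), np.float64(-1.14), np.float64(-0.07)] 0
16 [np.float64(-2.02), np.float64(-1.14), np.float64(-0.08)] 0
17 [np.float64(-2.01), np.float64(-1.14), np.float6
[... 235 characters left out ...]
float64(-1.56), np.float64(-0.08)] -5.71
4 [np.float64(-1.31), np.float64(-1.71), np.float64(-0.07)] -5.71
5 [np.float64(-1.14), np.float64(-1.82), np.float64(-0.07)] -5.71
6 [np.float64(-0.95), np.float64(-1.93), np.float64(-0.07)] -5.71
7 [np.float64(-0.75), np.float64(-2.01), np.float64(-0.07)] -5.71
8 [np.float64(-0.55), np.float64(-2.08), np.float64(-0.07)] -5.71
9 [np.float64(-0.34), np.float64(-2.13), np.float64(-0.07)] -5.71
10 [np.float64(-0.13), np.float64(-2.14), np.float64(-0.08)] -5.71
11 [np.float64(0.09), np.float64(-2.15), np.float64(-0.07)] -5.71
12 [np.float64(0.3), np.float64(-2.13), np.float64(-0.07)] -5.71
13 [np.float64(0.51), np.float64(-2.09), np.float64(-0.07)] -5.71
```

Call:
move_arm(motion=[{"delta_pos": [0,0,-0.3],"rot": [0,0,0],"jaw": 0.3},{"delta_pos": [0,0,-0.6],"rot": [0,0,0],"jaw": 0.3},{"delta_pos": [0,0,-1.2],"rot": [0,0,0],"jaw": 0.3},{"delta_pos": [0,0,-1.5],"rot": [0,0,0],"jaw": 0.3},{"delta_pos": [0,0,-1.5],"rot": [0,0,0],"jaw": 0.3},{"delta_pos": [0,0,-1.5],"rot": [0,0,0],"jaw": 0.3},{"delta_pos": [0,0,-1.5],"rot": [0,0,0],"jaw": 0.3},{"delta_pos": [0,0,-1],"rot": [0,0,0],"jaw": 0.3},{"delta_pos": [0,0,-0.5],"rot": [0,0,0],"jaw": 0.3},{"delta_pos": [0,0,0],"rot": [0,0,0],"jaw": 0.3}])

```text
time: 7.38
position: [0.4519, -0.3137, 0.1658]
tool_rot: [-2.29, 2.149, -0.003]
contact_force: [0.0, -0.4, -1.9]
opening: 0.0518
gripper_force: 39.7
```

Call:
move_arm(motion=[{"delta_pos": [-1.85,-1.05,-0.1],"rot": [0,0,-5.7],"jaw": 0.3},{"delta_pos": [-1.75,-1.25,-0.1],"rot": [0,0,-5.7],"jaw": 0.3},{"delta_pos": [-1.6,-1.4,-0.1],"rot": [0,0,-5.7],"jaw": 0.3},{"delta_pos": [-1.5,-1.55,-0.1],"rot": [0,0,-5.7],"jaw": 0.3},{"delta_pos": [-1.3,-1.7,-0.1],"rot": [0,0,-5.7],"jaw": 0.3},{"delta_pos": [-1.15,-1.8,-0.1],"rot": [0,0,-5.7],"jaw": 0.3},{"delta_pos": [-0.95,-1.95,-0.1],"rot": [0,0,-5.7],"jaw": 0.3},{"delta_pos": [-0.75,-2.0,-0.1],"rot": [0,0,-5.7],"jaw": 0.3},{"delta_pos": [-0.55,-2.1,-0.1],"rot": [0,0,-5.7],"jaw": 0.3},{"delta_pos": [-0.35,-2.15,-0.1],"rot": [0,0,-5.7],"jaw": 0.3}])

```text
time: 8.22
position: [0.5452, -0.1193, 0.1736]
tool_rot: [3.04, -0.789, -0.003]
contact_force: [0.4, -0.6, -2.0]
opening: 0.0517
gripper_force: 39.7
```

Call:
move_arm(motion=[{"delta_pos": [-0.15,-2.15,0],"rot": [0,0,-5.7],"jaw": 0.3},{"delta_pos": [0.1,-2.15,0],"rot": [0,0,-5.7],"jaw": 0.3},{"delta_pos": [0.3,-2.15,0],"rot": [0,0,-5.7],"jaw": 0.3},{"delta_pos": [0.5,-2.1,0],"rot": [0,0,-5.7],"jaw": 0.3},{"delta_pos": [0,0,0],"rot": [0,0,0],"jaw": 0.3},{"delta_pos": [0,0,0],"rot": [0,0,0],"jaw": 0.3},{"delta_pos": [0,0,0],"rot": [0,0,0],"jaw": 0.3},{"delta_pos": [0,0,0],"rot": [0,0,0],"jaw": 0.3},{"delta_pos": [0,0,0],"rot": [0,0,0],"jaw": 0.3},{"delta_pos": [0,0,0],"rot": [0,0,0],"jaw": 0.3}])

```text
time: 9.05
position: [0.5828, -0.0432, 0.1746]
tool_rot: [3.136, -0.182, -0.0]
contact_force: [0.2, 0.9, -2.5]
opening: 0.0518
gripper_force: 39.7
```

```bash
python3 - <<'E'
import plan as P, numpy as np,cv2
im=P.camera("scene"); u,v=P.proj("scene",[.58,-.04,.1]).astype(int)
cv2.imwrite("pics/g2.png",cv2.resize(im[v-65:v+65,u-80:u+80,::-1],(640,520),interpolation=cv2.INTER_CUBIC))
o=P.get_obs(); print(o["time"],o["position"],P.yaw_of(o),o["contact_force"])
for t in("transformer_mid","fence_face","rail_top"): print(t,P.mark_of("scene",t))
o["position"]; P.plan([(.583,-.0428,.120)],-.113-P.yaw_of(o),1,step=.1,o=o)
E
```

```text
9.1 [ 0.58282971 -0.04315387  0.17469629] -0.11598320420796379 [-0.01597823  0.81040387 -2.31982472]
transformer_mid [{'location': [0.5885, -0.3166, 0.0009], 'conf': 0.73}, {'location': [0.5775, -0.0418, 0.1234], 'conf': 0.71}, {'location': [0.3924, -0.2501, 0.0197], 'conf': 0.66}]
fence_face [{'location': [0.6163, -0.0437, 0.0661], 'conf': 0.7}]
rail_top [{'location': [0.5641, -0.0391, 0.049], 'conf': 0.66}]
0 [np.float64(0.01), np.float64(-0.04), np.float64(5.47)] -0.17
```

View pics/g2.png

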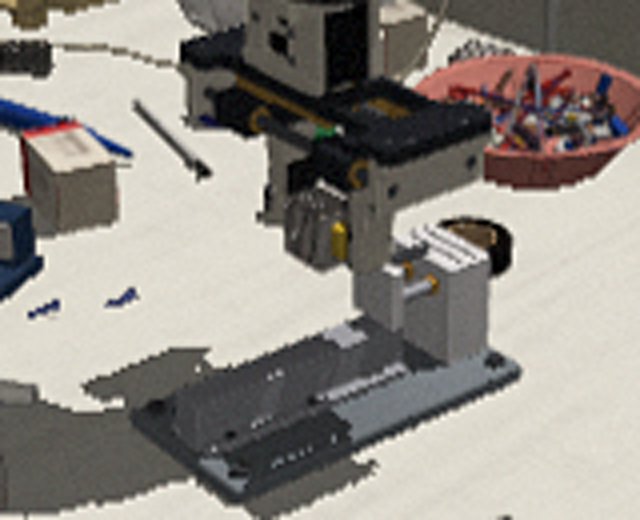

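The block is held level over the rail, clear of the fence. The yellow end at (340,240) faces sideways and a laminated face looks at the fence. Lowering.

Call:
move_arm(motion=[{"delta_pos": [0,-0.1,0.5],"rot": [0,0,0],"jaw": 0.3},{"delta_pos": [0,0,1],"rot": [0,0,0],"jaw": 0.3},{"delta_pos": [0,0,1],"rot": [0,0,0],"jaw": 0.3},{"delta_pos": [0,0,1],"rot": [0,0,0],"jaw": 0.3},{"delta_pos": [0,0,1],"rot": [0,0,0],"jaw": 0.3},{"delta_pos": [0,0,0.8],"rot": [0,0,0],"jaw": 0.3},{"delta_pos": [0,0,0.4],"rot": [0,0,0],"jaw": 0.3},{"delta_pos": [0,0,0.2],"rot": [0,0,0],"jaw": 0.3},{"delta_pos": [0,0,0],"rot": [0,0,0],"jaw": 0.3},{"delta_pos": [0,0,0],"rot": [0,0,0],"jaw": 0.3}])

```text
time: 10.08
position: [0.5834, -0.0415, 0.1158]
tool_rot: [3.136, -0.18, 0.0]
contact_force: [0.7, -0.4, -1.6]
opening: 0.0519
gripper_force: 39.7
```

Call:
move_arm(motion=[{"delta_pos": [0,0,0.1],"rot": [0,0,0],"jaw": 0.3},{"delta_pos": [0,0,0],"rot": [0,0,0],"jaw": 0.3},{"delta_pos": [0,0,0],"rot": [0,0,0],"jaw": 0.3},{"delta_pos": [0,0,0],"rot": [0,0,0],"jaw": 0.3},{"delta_pos": [0,0,0],"rot": [0,0,0],"jaw": 0.3},{"delta_pos": [0,0,0],"rot": [0,0,0],"jaw": 0.3},{"delta_pos": [0,0,0],"rot": [0,0,0],"jaw": 0.3},{"delta_pos": [0,0,0],"rot": [0,0,0],"jaw": 0.3},{"delta_pos": [0,0,0],"rot": [0,0,0],"jaw": 0.3},{"delta_pos": [0,0,0],"rot": [0,0,0],"jaw": 0.3}])

```text
time: 10.92
position: [0.5832, -0.0416, 0.1146]
tool_rot: [3.136, -0.18, -0.0]
contact_force: [0.1, -0.4, -1.4]
opening: 0.0517
gripper_force: 39.7
```

Call:
move_arm(motion=[{"delta_pos": [0,0,0.1],"rot": [0,0,0],"jaw": 0.3},{"delta_pos": [0,0,0],"rot": [0,0,0],"jaw": 0.3},{"delta_pos": [0,0,0],"rot": [0,0,0],"jaw": 0.3},{"delta_pos": [0,0,0],"rot": [0,0,0],"jaw": 0.3},{"delta_pos": [0,0,0],"rot": [0,0,0],"jaw": 0.3},{"delta_pos": [0,0,0],"rot": [0,0,0],"jaw": 0.3},{"delta_pos": [0,0,0],"rot": [0,0,0],"jaw": 0.3},{"delta_pos": [0,0,0],"rot": [0,0,0],"jaw": 0.3},{"delta_pos": [0,0,0],"rot": [0,0,0],"jaw": 0.3},{"delta_pos": [0,0,0],"rot": [0,0,0],"jaw": 0.3}])

```text
time: 11.75
position: [0.5833, -0.0415, 0.1138]
tool_rot: [-3.136, 0.18, -0.0]
contact_force: [1.1, -0.2, -0.4]
opening: 0.0516
gripper_force: 39.7
```

Call:
move_arm(motion=[{"delta_pos": [0,0,0.1],"rot": [0,0,0],"jaw": 0.3},{"delta_pos": [0,0,0],"rot": [0,0,0],"jaw": 0.3},{"delta_pos": [0,0,0],"rot": [0,0,0],"jaw": 0.3},{"delta_pos": [0,0,0],"rot": [0,0,0],"jaw": 0.3},{"delta_pos": [0,0,0],"rot": [0,0,0],"jaw": 0.3},{"delta_pos": [0,0,0],"rot": [0,0,0],"jaw": 0.3},{"delta_pos": [0,0,0],"rot": [0,0,0],"jaw": 0.3},{"delta_pos": [0,0,0],"rot": [0,0,0],"jaw": 0.3},{"delta_pos": [0,0,0],"rot": [0,0,0],"jaw": 0.3},{"delta_pos": [0,0,0],"rot": [0,0,0],"jaw": 0.3}])

```text
time: 12.58
position: [0.5833, -0.0415, 0.1137]
tool_rot: [3.136, -0.18, 0.001]
contact_force: [-3.4, 0.3, 8.1]
opening: 0.0517
gripper_force: 39.8
```

Contact on the rail. I'll ease the downward load a little, then slide toward the fence.

Call:
move_arm(motion=[{"delta_pos": [0,0,-0.05],"rot": [0,0,0],"jaw": 0.3},{"delta_pos": [0,0,0],"rot": [0,0,0],"jaw": 0.3},{"delta_pos": [0.1,0,0],"rot": [0,0,0],"jaw": 0.3},{"delta_pos": [0.2,0,0],"rot": [0,0,0],"jaw": 0.3},{"delta_pos": [0.2,0,0],"rot": [0,0,0],"jaw": 0.3},{"delta_pos": [0.2,0,0],"rot": [0,0,0],"jaw": 0.3},{"delta_pos": [0.1,0,0],"rot": [0,0,0],"jaw": 0.3},{"delta_pos": [0,0,0],"rot": [0,0,0],"jaw": 0.3},{"delta_pos": [0,0,0],"rot": [0,0,0],"jaw": 0.3},{"delta_pos": [0,0,0],"rot": [0,0,0],"jaw": 0.3}])

```text
time: 13.42
position: [0.5905, -0.0427, 0.1137]
tool_rot: [3.136, -0.18, -0.002]
contact_force: [-4.8, 0.3, 10.3]
opening: 0.0519
gripper_force: 39.7
```

Call:
move_arm(motion=[{"delta_pos": [0.1,0,0],"rot": [0,0,0],"jaw": 0.3},{"delta_pos": [0.1,0,0],"rot": [0,0,0],"jaw": 0.3},{"delta_pos": [0.1,0,0],"rot": [0,0,0],"jaw": 0.3},{"delta_pos": [0.1,0,0],"rot": [0,0,0],"jaw": 0.3},{"delta_pos": [0.1,0,0],"rot": [0,0,0],"jaw": 0.3},{"delta_pos": [0.1,0,0],"rot": [0,0,0],"jaw": 0.3},{"delta_pos": [0,0,0],"rot": [0,0,0],"jaw": 0.3},{"delta_pos": [0,0,0],"rot": [0,0,0],"jaw": 0.3},{"delta_pos": [0,0,0],"rot": [0,0,0],"jaw": 0.3},{"delta_pos": [0,0,0],"rot": [0,0,0],"jaw": 0.3}])

```text
time: 14.25
position: [0.5954, -0.0434, 0.1137]
tool_rot: [3.136, -0.18, -0.005]
contact_force: [-9.1, 2.9, 13.1]
opening: 0.0516
gripper_force: 39.7
```

Call:
move_arm(motion=[{"delta_pos": [0,0,-0.05],"rot": [0,0,0],"jaw": 0.3},{"delta_pos": [0,0,0],"rot": [0,0,0],"jaw": 0.3},{"delta_pos": [0,0,0],"rot": [0,0,0],"jaw": 0.3},{"delta_pos": [0,0,0],"rot": [0,0,0],"jaw": 0.3},{"delta_pos": [0,0,0],"rot": [0,0,0],"jaw": 0.3},{"delta_pos": [0,0,0],"rot": [0,0,0],"jaw": 0.3},{"delta_pos": [0,0,0],"rot": [0,0,0],"jaw": 0.3},{"delta_pos": [0,0,0],"rot": [0,0,0],"jaw": 0.3},{"delta_pos": [0,0,0],"rot": [0,0,0],"jaw": 0.3},{"delta_pos": [0,0,0],"rot": [0,0,0],"jaw": 0.3}])

```text
time: 15.08
position: [0.5954, -0.0433, 0.1137]
tool_rot: [3.136, -0.181, -0.005]
contact_force: [-7.4, 0.7, 9.5]
opening: 0.0522
gripper_force: 39.7
```

```bash
python3 - <<'E'
import plan as P, numpy as np,cv2
im=P.camera("scene"); u,v=P.proj("scene",[.62,-.04,.06]).astype(int)
im2=P.camera("top"); u2,v2=P.proj("top",[.63,-.04,.06]).astype(int)
f=lambda i,u,v:cv2.resize(i[v-50:v+50,u-40:u+40,::-1],(400,500),interpolation=cv2.INTER_CUBIC)
cv2.imwrite("pics/g3.png",np.hstack([f(im,u,v),f(im2,u2,v2)])); print(u,v,u2,v2)
o=P.get_obs(); print(o["time"],o["position"],P.yaw_of(o),o["contact_force"],o["torque"])
for c in("scene","top"):
  for t in("transformer_mid","fence_face"): print(c,t,[(d["conf"],d["location"]) for d in P.mark_of(c,t)])
E
```

```text
294 204 277 183
15.1833 [ 0.5953872  -0.04332337  0.11372401] -0.11493081723740071 [-7.20325603  1.94238679  7.90734288] [0.53417806 2.5560308  0.07554704]
scene transformer_mid [(0.94, [0.3907, -0.2493, 0.0211]), (0.51, [0.5916, -0.0423, 0.0627])]
scene fence_face []
top transformer_mid [(0.78, [0.3933, -0.2484, 0.0219]), (0.61, [0.5961, -0.0426, 0.0621]), (0.4, [0.5623, -0.0405, 0.0421])]
top fence_face [(0.54, [0.587, -0.3173, -0.0025])]
```

View pics/g3.png

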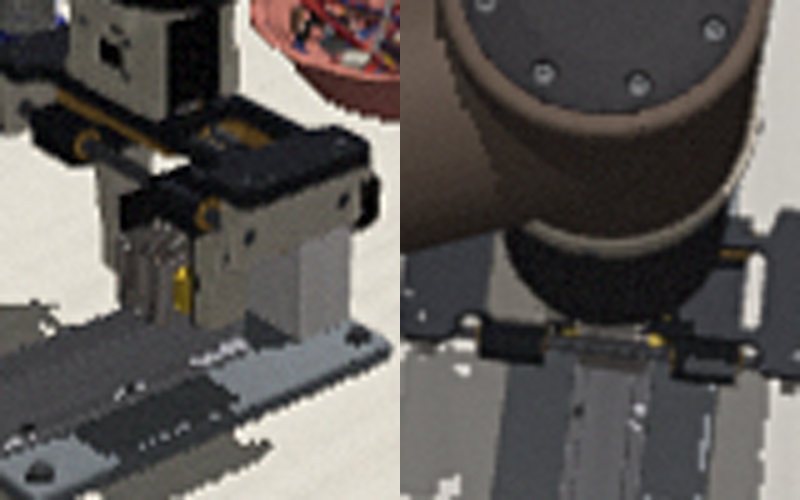

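The block sits on the rail in a centred position, with its front face about at the fence plane. The fence itself is hidden by the gripper. I'll unload further and advance.

Call:
move_arm(motion=[{"delta_pos": [0,0,-0.05],"rot": [0,0,0],"jaw": 0.3},{"delta_pos": [0,0,0],"rot": [0,0,0],"jaw": 0.3},{"delta_pos": [0.1,0,0],"rot": [0,0,0],"jaw": 0.3},{"delta_pos": [0.1,0,0],"rot": [0,0,0],"jaw": 0.3},{"delta_pos": [0.1,0,0],"rot": [0,0,0],"jaw": 0.3},{"delta_pos": [0,0,0],"rot": [0,0,0],"jaw": 0.3},{"delta_pos": [0,0,0],"rot": [0,0,0],"jaw": 0.3},{"delta_pos": [0,0,0],"rot": [0,0,0],"jaw": 0.3},{"delta_pos": [0,0,0],"rot": [0,0,0],"jaw": 0.3},{"delta_pos": [0,0,0],"rot": [0,0,0],"jaw": 0.3}])

```text
time: 16.22
position: [0.598, -0.0437, 0.1137]
tool_rot: [3.136, -0.181, -0.007]
contact_force: [-7.9, 1.0, 6.9]
opening: 0.0517
gripper_force: 39.7
```

Call:
move_arm(motion=[{"delta_pos": [0,0,-0.02],"rot": [0,0,0],"jaw": 0.3},{"delta_pos": [0,0,0],"rot": [0,0,0],"jaw": 0.3},{"delta_pos": [0.1,0,0],"rot": [0,0,0],"jaw": 0.3},{"delta_pos": [0.1,0,0],"rot": [0,0,0],"jaw": 0.3},{"delta_pos": [0.1,0,0],"rot": [0,0,0],"jaw": 0.3},{"delta_pos": [0,0,0],"rot": [0,0,0],"jaw": 0.3},{"delta_pos": [0,0,0],"rot": [0,0,0],"jaw": 0.3},{"delta_pos": [0,0,0],"rot": [0,0,0],"jaw": 0.3},{"delta_pos": [0,0,0],"rot": [0,0,0],"jaw": 0.3},{"delta_pos": [0,0,0],"rot": [0,0,0],"jaw": 0.3}])

```text
time: 17.05
position: [0.6004, -0.044, 0.1137]
tool_rot: [3.136, -0.181, -0.008]
contact_force: [-9.1, 2.3, 7.0]
opening: 0.0515
gripper_force: 39.7
```

Call:
move_arm(motion=[{"delta_pos": [0,0,-0.05],"rot": [0,0,0],"jaw": 0.3},{"delta_pos": [0,0,0],"rot": [0,0,0],"jaw": 0.3},{"delta_pos": [0.1,0,0],"rot": [0,0,0],"jaw": 0.3},{"delta_pos": [0.1,0,0],"rot": [0,0,0],"jaw": 0.3},{"delta_pos": [0.1,0,0],"rot": [0,0,0],"jaw": 0.3},{"delta_pos": [0.1,0,0],"rot": [0,0,0],"jaw": 0.3},{"delta_pos": [0,0,0],"rot": [0,0,0],"jaw": 0.3},{"delta_pos": [0,0,0],"rot": [0,0,0],"jaw": 0.3},{"delta_pos": [0,0,0],"rot": [0,0,0],"jaw": 0.3},{"delta_pos": [0,0,0],"rot": [0,0,0],"jaw": 0.3}])

```text
time: 17.88
position: [0.6037, -0.0444, 0.1138]
tool_rot: [3.136, -0.181, -0.011]
contact_force: [-10.9, 3.8, 6.4]
opening: 0.0516
gripper_force: 39.7
```

Call:
move_arm(motion=[{"delta_pos": [0,0,-0.03],"rot": [0,0,0],"jaw": 0.3},{"delta_pos": [0,0,0],"rot": [0,0,0],"jaw": 0.3},{"delta_pos": [0.1,0,0],"rot": [0,0,0],"jaw": 0.3},{"delta_pos": [0.1,0,0],"rot": [0,0,0],"jaw": 0.3},{"delta_pos": [0,0,0],"rot": [0,0,0],"jaw": 0.3},{"delta_pos": [0,0,0],"rot": [0,0,0],"jaw": 0.3},{"delta_pos": [0,0,0],"rot": [0,0,0],"jaw": 0.3},{"delta_pos": [0,0,0],"rot": [0,0,0],"jaw": 0.3},{"delta_pos": [0,0,0],"rot": [0,0,0],"jaw": 0.3},{"delta_pos": [0,0,0],"rot": [0,0,0],"jaw": 0.3}])

```text
time: 18.72
position: [0.6053, -0.0446, 0.1138]
tool_rot: [3.136, -0.181, -0.012]
contact_force: [-11.7, 3.5, 4.8]
opening: 0.0519
gripper_force: 39.7
```

```bash
python3 - <<'E'
import plan as P, numpy as np,cv2
im=P.camera("scene"); u,v=P.proj("scene",[.63,-.04,.06]).astype(int)
cv2.imwrite("pics/g4.png",cv2.resize(im[v-45:v+45,u-55:u+55,::-1],(733,600),interpolation=cv2.INTER_CUBIC))
o=P.get_obs(); print(o["time"],o["position"],P.yaw_of(o),o["contact_force"],o["torque"])
print(P.R.from_rotvec(o["tool_rot"]).as_matrix()[:,2])
E
```

```text
18.7667 [ 0.60531155 -0.04458655  0.11376188] -0.11550062331990964 [-11.39695034   3.40455914   5.32527314] [1.34213018 3.95100211 0.17704326]
[-7.63027153e-03 -2.65931496e-04 -9.99970854e-01]
```

View pics/g4.png

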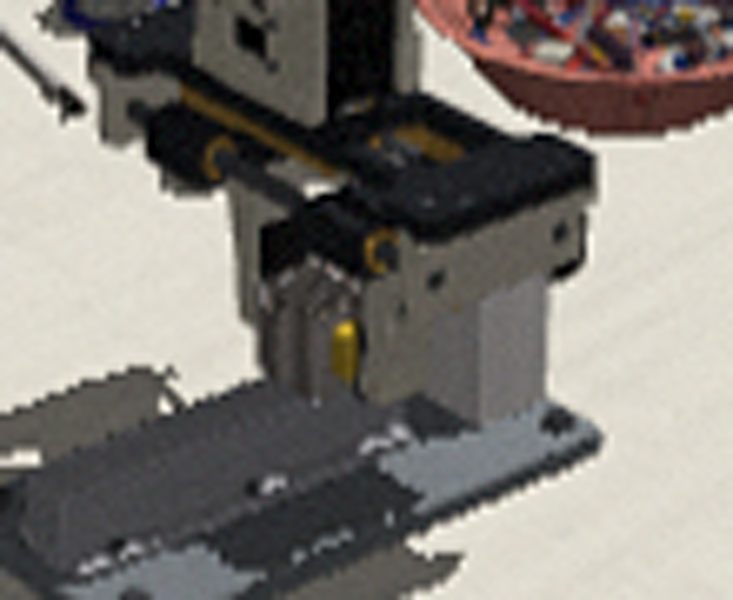

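The block is still square and flat on the rail, and the fence force is about 9 N by both estimates (force minus friction, and deflection of about 10 mm). One more millimetre, then hold.

Call:
move_arm(motion=[{"delta_pos": [0.1,0,-0.02],"rot": [0,0,0],"jaw": 0.3},{"delta_pos": [0,0,0],"rot": [0,0,0],"jaw": 0.3},{"delta_pos": [0,0,0],"rot": [0,0,0],"jaw": 0.3},{"delta_pos": [0,0,0],"rot": [0,0,0],"jaw": 0.3},{"delta_pos": [0,0,0],"rot": [0,0,0],"jaw": 0.3},{"delta_pos": [0,0,0],"rot": [0,0,0],"jaw": 0.3},{"delta_pos": [0,0,0],"rot": [0,0,0],"jaw": 0.3},{"delta_pos": [0,0,0],"rot": [0,0,0],"jaw": 0.3},{"delta_pos": [0,0,0],"rot": [0,0,0],"jaw": 0.3},{"delta_pos": [0,0,0],"rot": [0,0,0],"jaw": 0.3}])

```text
time: 19.6
position: [0.6061, -0.0447, 0.1138]
tool_rot: [3.136, -0.182, -0.013]
contact_force: [-10.5, 4.3, 3.9]
opening: 0.052
gripper_force: 39.7
```

Call:
move_arm(motion=[{"delta_pos": [0,0,0],"rot": [0,0,0],"jaw": 0.3},{"delta_pos": [0,0,0],"rot": [0,0,0],"jaw": 0.3},{"delta_pos": [0,0,0],"rot": [0,0,0],"jaw": 0.3},{"delta_pos": [0,0,0],"rot": [0,0,0],"jaw": 0.3},{"delta_pos": [0,0,0],"rot": [0,0,0],"jaw": 0.3},{"delta_pos": [0,0,0],"rot": [0,0,0],"jaw": 0.3},{"delta_pos": [0,0,0],"rot": [0,0,0],"jaw": 0.3},{"delta_pos": [0,0,0],"rot": [0,0,0],"jaw": 0.3},{"delta_pos": [0,0,0],"rot": [0,0,0],"jaw": 0.3},{"delta_pos": [0,0,0],"rot": [0,0,0],"jaw": 0.3}])

```text
time: 20.43
position: [0.6061, -0.0447, 0.1138]
tool_rot: [3.136, -0.181, -0.013]
contact_force: [-10.4, 4.6, 3.8]
opening: 0.0519
gripper_force: 39.7
```

Call:
move_arm(motion=[{"delta_pos": [0,0,0],"rot": [0,0,0],"jaw": 0.3},{"delta_pos": [0,0,0],"rot": [0,0,0],"jaw": 0.3},{"delta_pos": [0,0,0],"rot": [0,0,0],"jaw": 0.3},{"delta_pos": [0,0,0],"rot": [0,0,0],"jaw": 0.3},{"delta_pos": [0,0,0],"rot": [0,0,0],"jaw": 0.3},{"delta_pos": [0,0,0],"rot": [0,0,0],"jaw": 0.3},{"delta_pos": [0,0,0],"rot": [0,0,0],"jaw": 0.3},{"delta_pos": [0,0,0],"rot": [0,0,0],"jaw": 0.3},{"delta_pos": [0,0,0],"rot": [0,0,0],"jaw": 0.3},{"delta_pos": [0,0,0],"rot": [0,0,0],"jaw": 0.3}])

```text
time: 21.27
position: [0.6061, -0.0447, 0.1138]
tool_rot: [3.136, -0.182, -0.013]
contact_force: [-10.7, 3.4, 4.3]
opening: 0.0519
gripper_force: 39.7
```

Call:
move_arm(motion=[{"delta_pos": [0,0,0],"rot": [0,0,0],"jaw": 0.3},{"delta_pos": [0,0,0],"rot": [0,0,0],"jaw": 0.3},{"delta_pos": [0,0,0],"rot": [0,0,0],"jaw": 0.3},{"delta_pos": [0,0,0],"rot": [0,0,0],"jaw": 0.3},{"delta_pos": [0,0,0],"rot": [0,0,0],"jaw": 0.3},{"delta_pos": [0,0,0],"rot": [0,0,0],"jaw": 0.3},{"delta_pos": [0,0,0],"rot": [0,0,0],"jaw": 0.3},{"delta_pos": [0,0,0],"rot": [0,0,0],"jaw": 0.3},{"delta_pos": [0,0,0],"rot": [0,0,0],"jaw": 0.3},{"delta_pos": [0,0,0],"rot": [0,0,0],"jaw": 0.3}])

```text
time: 22.1
position: [0.6061, -0.0447, 0.1138]
tool_rot: [3.136, -0.181, -0.013]
contact_force: [-11.5, 4.1, 3.4]
opening: 0.0515
gripper_force: 39.7
```

Call:
move_arm(motion=[{"delta_pos": [0,0,0],"rot": [0,0,0],"jaw": 0.3},{"delta_pos": [0,0,0],"rot": [0,0,0],"jaw": 0.3},{"delta_pos": [0,0,0],"rot": [0,0,0],"jaw": 0.3},{"delta_pos": [0,0,0],"rot": [0,0,0],"jaw": 0.3},{"delta_pos": [0,0,0],"rot": [0,0,0],"jaw": 0.3},{"delta_pos": [0,0,0],"rot": [0,0,0],"jaw": 0.3},{"delta_pos": [0,0,0],"rot": [0,0,0],"jaw": 0.3},{"delta_pos": [0,0,0],"rot": [0,0,0],"jaw": 0.3},{"delta_pos": [0,0,0],"rot": [0,0,0],"jaw": 0.3},{"delta_pos": [0,0,0],"rot": [0,0,0],"jaw": 0.3}])

```text
time: 22.93
position: [0.6061, -0.0447, 0.1138]
tool_rot: [3.136, -0.182, -0.013]
contact_force: [-10.7, 4.3, 4.0]
opening: 0.0521
gripper_force: 39.7
```

```bash
python3 -c "
from cell import *
print(close_job())"
```

```text
the job is handed in; nothing more can be done
None
```

I handed the job in with the gripper still holding the transformer upright and centred on the rail, a laminated face against the fence, pushing steadily for over 4 s. The fence force is about 9–10 N and the fence about 11 mm back, both worked out from wrist force and travel, because the gripper hid the fence and pointer from the camera.

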